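# Load the skewer cradles into the sloped stand

### The job

Load both blue skewer cradles into the sloped stand, one in each pocket (either one in either pocket): flat underside down on the pocket floor, channel up, and the orange tab pointing up the slope. Seat each one fully between its lip, guides and stops, and let go. Do not drop a cradle or let it topple, and do not knock about the other things on the table.

Things in the scene. Friction and masses are not known exactly. Their poses are not given: they have to be found in the camera images.
- cradle_flat: Blue block 100 x 46 x 36 mm high, about 130 g, open channel 22 wide, 16 deep along its top; orange tab 24 wide, 12 thick juts 16 mm from one end, 6 to 18 mm above the underside. Origin: centre of the blue block's flat underside; x towards the tab, z to the channel side. Starts lying flat, channel up, tab up to 115 degrees either side of straight towards the robot.
- cradle_upright: Blue block 100 x 46 x 36 mm high, about 130 g, open channel 22 wide, 16 deep along its top; orange tab 24 wide, 12 thick juts 16 mm from one end, 6 to 18 mm above the underside. Origin: centre of the blue block's flat underside; x towards the tab, z to the channel side. Starts standing on its plain end, tab on top, channel facing away from the robot (+x) within 20 degrees.
- cradle_flat_tab (a point): Middle of the tip of the orange tab of the first cradle, 66 mm along x from its origin and 12 mm up its z.
- cradle_upright_tab (a point): Middle of the tip of the orange tab of the second cradle, 66 mm along x from its origin and 12 mm up its z.
- stand: Fixed sloped loading stand, base plate 150 x 240 x 10 mm, with two grey ramp pockets side by side, 114 mm from centre to centre; the slope faces away from the robot (low lip on the far side, high end nearest the robot), within 15 degrees. Top edge about 100 mm above the table. Origin: centre of its base on the table; x level, towards the high end.
- pocket_left: Pocket on the robot's left (stand y = -57). Floor 108 (x) x 54 mm (y) on a 35 degree ramp. Origin: centre of the floor, 58 mm above table; x up the slope, z square out of it. Lip 12 high at x=-54; two stops 10 high at x=54 with a 36 mm notch between for the tab. Side guides 10 high, 8 thick, only from 32 to 54 mm either side of the middle; fingers fit between. Ramp spans x=-62 to 74.
- pocket_right: Pocket on the robot's right (stand y = +57). Floor 108 (x) x 54 mm (y) on a 35 degree ramp. Origin: centre of the floor, 58 mm above table; x up the slope, z square out of it. Lip 12 high at x=-54; two stops 10 high at x=54 with a 36 mm notch between for the tab. Side guides 10 high, 8 thick, only from 32 to 54 mm either side of the middle; fingers fit between. Ramp spans x=-62 to 74.
- olive_jar: Bystander: green glass jar, 64 mm diameter, 75 mm high; origin at the centre of its underside.
- pepper_jar: Bystander: amber glass jar with red cap, 60 mm diameter, 70 mm high; origin at the centre of its underside.
- dip_bowl: Bystander: white bowl, 80 mm diameter, 35 mm high; origin at the centre of its underside.
- scraper: Bystander: spatula 170 mm long lying flat; origin near its middle.
- skewer_box: Bystander: open white box of wooden skewers, 190 (x) x 55 x 30 mm high; origin at the centre of its underside.
- small_cup: Bystander: white cup, 68 mm diameter at the rim, 60 mm high; origin at the centre of its underside.
There are look-alikes about, which are no part of the job. Leave any red look-alike of the cradle_upright alone.

How it is judged:
By the outcome, as a careful person would: the job done as asked, in the order asked, and still so for the second after the job is handed in, with the robot touching nothing.
It also fails if it takes over 64 s, if anything falls off the work surface, if the arm or the gripper's body presses on something with over 40 N, if the wrist force passes 120 N, or if a joint passes its speed limit or range.

### The arm

A 6-joint arm with a two-finger parallel gripper is mounted at the origin on the work surface. World frame = base frame: x ahead of the robot, y to its left, z up, the work surface at z = 0. Lengths are in m, angles in degrees, forces in N, time in s.
With the tool pointing down it reaches from about 0.4 to 0.925 m from the base axis. Payload 12.5 kg.
Tool frame: the origin (TCP) lies between the finger pads; the fingertips stand 17 mm ahead of it and the grasp point (between the pads) lies 2 mm behind it; z points along the fingers, y is the direction in which the jaws open and shut (so a half turn about z gives the same grasp; the last joint's range is limited). The gripper opens to 95 mm and grips with 3 to 60 N. Pads are 20 mm wide; open, the fingers measure 119 mm over their backs; the gripper's body (75 mm by 180 mm) begins 59 mm behind the grasp point.
Start: joints at [68.778, 28.126, 89.318, -0, 62.55, -6.05], TCP at [0.164, 0.603, 0.232] pointing down, gripper open.
Joint ranges: [-177.58, 177.58], [-47.91, 125.51], [2.72, 160], [-65.01, 245.01], [3.68, 167.84], [-153.87, 153.87]. Speed limits (degrees/s): [127.2, 127.2, 159.86, 180, 180, 180].

### API

Orientations are given as [roll, pitch, yaw] about the fixed x, y, z axes, in that order (R = Rz(yaw) Ry(pitch) Rx(roll)).
In Python, from plant import bot gives the robot as it stands.
- The arm moves only by the tool apply_moves, never from a script. Its argument "motion" is a list that holds one entry, the list of rows, each a list of 7 numbers: the shift along the world's x, y, z in cm, then the turn, a rotation vector about the world's x, y, z in rad, then the finger opening in cm, from 0 to 9.51. In form: [[[x, y, z, wx, wy, wz, claw], ...]]. A call has 1 to 20 rows; each row is the pose to reach, as a shift and turn from the pose commanded when the call began; what a row does not reach only later rows make up. A row lasts 1/12 s, in which the tool goes at most 41.7 mm and 7.16 degrees, less where a joint would pass 70% of its speed; a pose out of reach is approached as far as the arm can. A call with a gripper value outside its range is refused whole. The fingers move at their own pace and stop on an object; "force" is the grip in N (left out, the last holds). Time passes only in rows, so rows that repeat a pose let the fingers close. It gives the time, the measured TCP pose, the force and the opening at its end, in the units of the state.
- bot.state(): the state, without advancing time (a new reading comes with each control period).
- bot.grab_frame(name): name is "side" or "top" or "wrist"; returns a dict with "frame" (480x640x3 uint8, red, green, blue), "fx", "fy", "cx", "cy" (pixels), "rvec" (rotation vector, rad) and "tvec" (3), from world to camera coordinates, as OpenCV has them. Camera axes: x right, y down, z forward; pixel columns grow to the right and rows downward; lengths in m; the calibration is good to about 2 mm. A picture is of the moment at which its call begins. There is no depth.
- bot.sign_off(): hands the job in, once; it reports no verdict.
The state is a dict: "clock": time; "joint_pos": joint angles; "joint_velocities": joint speeds; "effort": joint torques, N m; "position": TCP position; "orientation": TCP orientation; "force": force on the tool from outside, world axes, zero at the start; "ft_torque": the same for the moment, N m; "grip_width": opening from 0.0 (shut) to 1.0 (fully open).
Only numpy, scipy, OpenCV 4.12 (cv2) and the standard library are available. Lean on these libraries where they do the work, as an engineer would, in place of code of your own. Each camera call takes 0.05 s, during which the arm holds its last target.

## Working session

There is one attempt and no reset: what is moved stays moved. The work goes in short steps, Python scripts to look and compute and a tool call to move; the robot and the scene stay as the last step left them, time stands still between calls to the robot, and variables do not carry over. Pictures are saved under pics/ and viewed, and the job is handed in when it is done.

Besides the shell and the picture viewer there is one more tool, called after "Emit:" as name(argument=value, ...), one argument or row to a line, values as JSON. apply_moves: Moves the arm, as the interface text tells. Its arguments: {"type":"object","properties":{"motion":{"type":"array","items":{"type":"array","items":{"type":"array","items":{"type":"number"}}}},"force":{"type":"number"}},"required":["motion"]}

```bash
mkdir -p pics; ls
cat > h.py <<'E'
import numpy as np, cv2
from plant import bot
def grab(n,save=None):
    d=bot.grab_frame(n)
    if save: cv2.imwrite('pics/'+save,cv2.cvtColor(d['frame'],cv2.COLOR_RGB2BGR))
    return d
def KRT(d):
    K=np.array([[d['fx'],0,d['cx']],[0,d['fy'],d['cy']],[0,0,1.]])
    R=cv2.Rodrigues(np.array(d['rvec'],float))[0]; t=np.array(d['tvec'],float).ravel()
    return K,R,t
def ray(d,uv):
    K,R,t=KRT(d); c=-R.T@t
    v=R.T@np.linalg.solve(K,np.array([uv[0],uv[1],1.])); return c,v/np.linalg.norm(v)
def onz(d,uv,z):
    c,v=ray(d,uv); return c+v*(z-c[2])/v[2]
def proj(d,P):
    K,R,t=KRT(d); p=(np.atleast_2d(P)@R.T+t)@K.T; return p[:,:2]/p[:,2:]
E
python3 - <<'E'
from h import *
import pickle
print(bot.state())
for n in ['side','top','wrist']:
    d=grab(n,n+'0.png'); pickle.dump(d,open(n+'0.pkl','wb'))
    K,R,t=KRT(d); print(n,K[0,0],-R.T@t, R[2])
E
```

```text
pics
{'clock': 0.0, 'joint_pos': array([ 6.87784266e+01,  2.81655328e+01,  8.93506139e+01,  8.98514390e-04,
        6.25495923e+01, -6.05112310e+00]), 'joint_velocities': array([ 0.08993092,  0.03798551,  0.05830438, -0.02255949,  0.0108593 ,
        0.03008708]), 'effort': array([-4.97531131e-03, -6.12636065e+01, -2.58178174e+01,  6.90235547e-02,
        4.81864577e-02, -8.11289442e-05]), 'position': array([0.16345555, 0.60300966, 0.23104378]), 'orientation': array([-1.79934711e+02, -7.72236748e-03,  1.64829131e+02]), 'force': array([ 0.32939391, -0.15510483,  0.45441089]), 'ft_torque': array([-0.01493859,  0.01104882,  0.04827359]), 'grip_width': 0.999535498920047}
side 441.6870753286418 [-0.17778797 -0.627944    0.59669095] [ 0.64145648  0.61484934 -0.45879611]
top 611.5585522120717 [ 0.28578687 -0.0048926   1.41448567] [ 0.16989755  0.01305723 -0.98537522]
wrist 428.7858667573287 [0.09817057 0.62074655 0.38432344] [ 0.23426276 -0.06252619 -0.97016052]
```

View pics/top0.png

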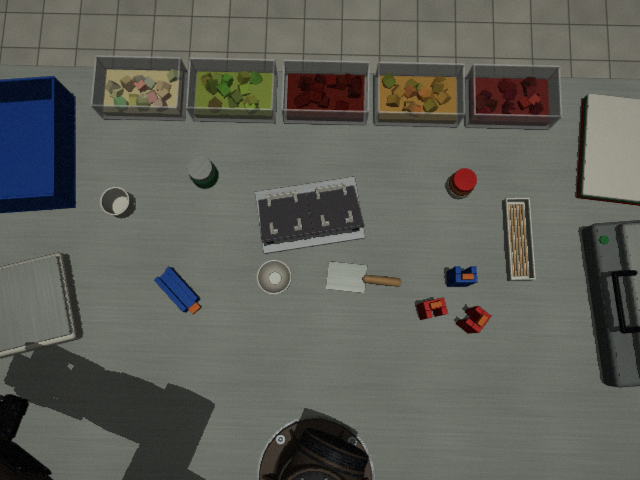

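View pics/side0.png

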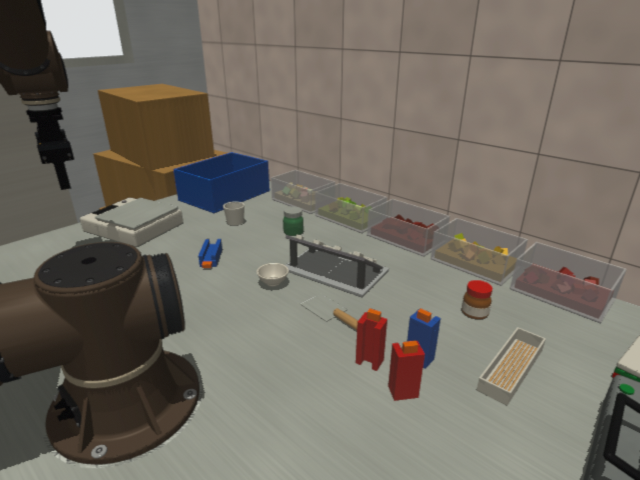

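View pics/wrist0.png

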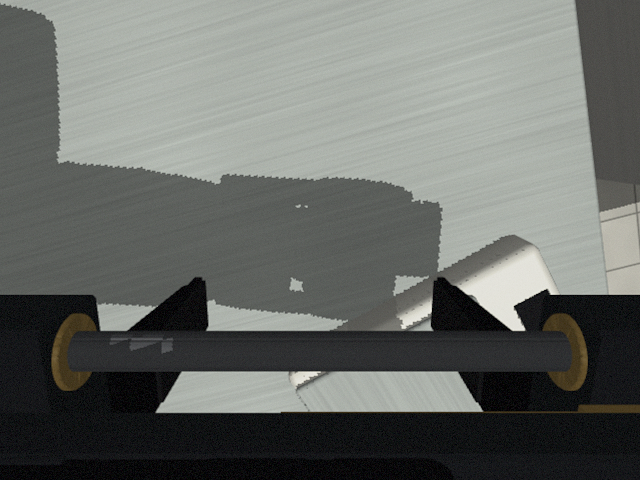

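Candidates: the flat blue cradle is at top (178,290), and its tab at (194,309). The upright blue one is at top (462,276). Two red look-alikes stand at (432,308) and (476,318), to be left alone. The blue bin at (35,140) is not a cradle. Next I'll take close crops and colour masks.

Run:
```python
from h import *
import pickle
d=pickle.load(open('top0.pkl','rb')); s=pickle.load(open('side0.pkl','rb'))
def crop(d,x0,y0,x1,y1,k): return cv2.resize(cv2.cvtColor(d['frame'][y0:y1,x0:x1],cv2.COLOR_RGB2BGR),None,fx=k,fy=k,interpolation=cv2.INTER_CUBIC)
a=crop(d,240,165,380,265,5);cv2.imwrite('pics/c_stand.png',a)
b=crop(d,140,255,220,325,5);c=crop(d,410,255,500,345,5)
h=max(b.shape[0],c.shape[0]);im=np.zeros((h,b.shape[1]+c.shape[1],3),np.uint8);im[:b.shape[0],:b.shape[1]]=b;im[:c.shape[0],b.shape[1]:]=c
im=cv2.resize(im,(im.shape[1]*800//850,im.shape[0]*800//850));cv2.imwrite('pics/c_cr.png',im)
cv2.imwrite('pics/c_sstand.png',crop(s,270,220,400,300,6))
for n,dd in (('top',d),('side',s)):
    hsv=cv2.cvtColor(dd['frame'],cv2.COLOR_RGB2HSV)
    for nm,lo,hi in (('blue',(105,120,50),(125,255,255)),('orange',(8,180,120),(20,255,255))):
        m=cv2.inRange(hsv,lo,hi); N,l,st,ce=cv2.connectedComponentsWithStats(m)
        for i in range(1,N):
            if 15<st[i,4]<3000: print(n,nm,st[i],ce[i].round(1))
```

```text
top blue [ 74 181   1  17  17] [ 74. 189.]
top blue [154 267  44  45 863] [176.1 289.2]
top blue [455 266  22  17 207] [464.8 275. ]
top orange [423  90   8   7  34] [426.9  93.2]
top orange [415 106   7   6  22] [417.9 108.4]
top orange [463 274  10   5  50] [467.5 276. ]
top orange [431 301  11   7  54] [435.9 304.2]
top orange [189 303  11  10  62] [194.  307.5]
top orange [478 315  10  11  55] [482.4 320. ]
side blue [199 239  22  27 386] [209.8 251.6]
side blue [408 312  32  55 867] [424.4 334.9]
side orange [202 262   9   6  45] [206.4 264.3]
side orange [367 309  14  12 111] [373.1 314.5]
side orange [418 309  13  12  71] [424.5 313.6]
side orange [403 341  15  12 149] [410.3 346.4]
```

View pics/c_stand.png

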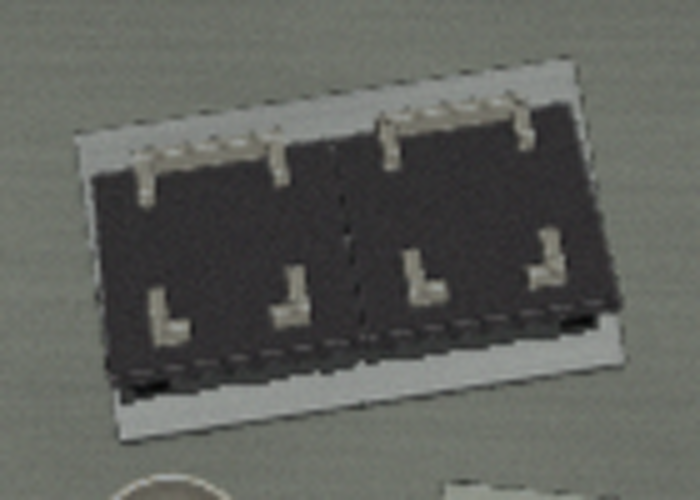

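View pics/c_cr.png

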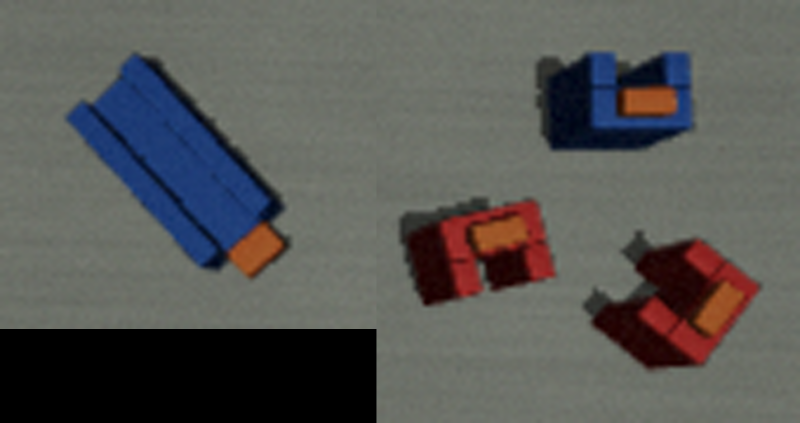

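View pics/c_sstand.png

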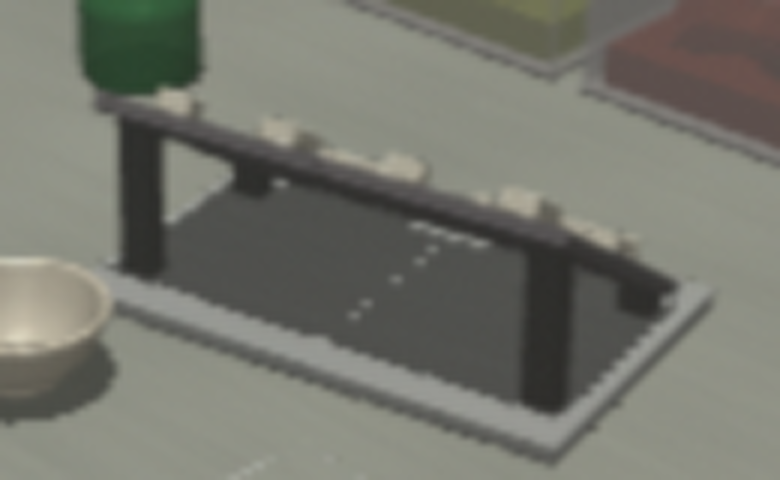

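The crops confirm it: the upright cradle I want is the blue one at top (462,276), its channel facing away, and the two red ones are look-alikes. In the stand, the lips are on the far side and the stops on the near side. Now I'll measure.

Run:
```python
from h import *
import pickle
d=pickle.load(open('top0.pkl','rb')); s=pickle.load(open('side0.pkl','rb'))
f=lambda x,y,k=5,ox=240,oy=165:((x+.5)/k-.5+ox,(y+.5)/k-.5+oy)
C=[onz(d,f(*p),.01) for p in [(78,133),(577,60),(623,362),(122,440)]]
print('plate',np.round(C,4),'cent',np.mean(C,0))
print('sides',[np.linalg.norm(C[i]-C[(i+1)%4]) for i in range(4)])
R=np.array([onz(d,f(*p),.1004) for p in [(108,375),(620,305)]]); L=np.array([onz(d,f(*p),.0224) for p in [(92,175),(572,103)]])
print('ramp top',R,'low',L, R.mean(0)-L.mean(0), np.linalg.norm(R.mean(0)-L.mean(0)))
print('exp horiz',.136*np.cos(np.radians(35)))
# flat cradle: crop coords scaled 0.9412*5
def g(x,y):
    k=5*800/850; return ((x+.5)/k-.5+140,(y+.5)/k-.5+255)
def g2(x,y):
    k=5*800/850; return ((x+.5)/k-.5+410-80,(y+.5)/k-.5+255)
# flat top corners z=.036
P=[onz(d,g(*p),.036) for p in [(67,118),(136,54),(283,207),(208,266)]]
print('flat',np.round(P,4),np.mean(P,0),[round(np.linalg.norm(P[i]-P[(i+1)%4]),4) for i in range(4)])
t=onz(d,(194,307.5),.018);print('tab',t, t-np.mean(P,0))
# upright z=.1 tops; tab top z=.116
Q=[onz(d,g2(*p),.1) for p in [(588,53),(690,54),(692,129),(592,127)]]
print('up',np.round(Q,4),np.mean(Q,0),[round(np.linalg.norm(Q[i]-Q[(i+1)%4]),4) for i in range(4)])
print('tabtop',onz(d,(467.5,276),.116))
# side check: orange of upright: triangulate
c1,v1=ray(d,(467.5,275.5));c2,v2=ray(s,(424.5,313.6))
A=np.c_[v1,-v2];k=np.linalg.lstsq(A,c2-c1,rcond=None)[0];print('tri',c1+k[0]*v1,c2+k[1]*v2)
# red ones
for p in [(435.9,304.2),(482.4,320)]: print('red tab',onz(d,p,.116))
for n,p,z in [('bowl',(274,277),.035),('olive',(201,168),.075),('pepper',(464,177),.07),('scraper',(363,280),.01),('scr end',(400,282),.01),('box',(517,240),.03)]: print(n,onz(d,p,z))
```

```text
plate [[ 0.638   0.1589  0.01  ]
 [ 0.6798 -0.0762  0.01  ]
 [ 0.5349 -0.1001  0.01  ]
 [ 0.4919  0.1319  0.01  ]] cent [0.58614947 0.02863022 0.01      ]
sides [np.float64(0.23882305666187348), np.float64(0.14676511923444005), np.float64(0.23596463716816476), np.float64(0.14854852443608144)]
ramp top [[ 0.50713178  0.13041568  0.1004    ]
 [ 0.54419065 -0.09230757  0.1004    ]] low [[ 0.6148616   0.15004215  0.0224    ]
 [ 0.65538991 -0.07358229  0.0224    ]] [-0.10946454 -0.01917588  0.078     ] 0.13577260366430485
exp horiz 0.1114046780233029
flat [[0.4194 0.3765 0.036 ]
 [0.4513 0.3453 0.036 ]
 [0.3795 0.2697 0.036 ]
 [0.3505 0.3039 0.036 ]] [0.40015224 0.32384191 0.036     ] [np.float64(0.0446), np.float64(0.1042), np.float64(0.0448), np.float64(0.1001)]
tab [0.36017393 0.28517946 0.018     ] [-0.03997831 -0.03866245 -0.018     ]
up [[ 0.4609 -0.29    0.1   ]
 [ 0.4617 -0.3367  0.1   ]
 [ 0.4272 -0.337   0.1   ]
 [ 0.4269 -0.2914  0.1   ]] [ 0.44415648 -0.31377324  0.1       ] [np.float64(0.0467), np.float64(0.0345), np.float64(0.0456), np.float64(0.0341)]
tabtop [ 0.43778178 -0.31375239  0.116     ]
tri [ 0.4394894  -0.31505532  0.11058541] [ 0.43992193 -0.3156218   0.11077115]
red tab [ 0.37610159 -0.2463348   0.116     ]
red tab [ 0.34570577 -0.34369178  0.116     ]
bowl [0.433018  0.1044076 0.035    ]
olive [0.67262453 0.27699902 0.075     ]
pepper [ 0.66838768 -0.31993272  0.07      ]
scraper [ 0.43436785 -0.09883461  0.01      ]
scr end [ 0.43208486 -0.18391189  0.01      ]
box [ 0.53380005 -0.44845546  0.03      ]
```

The stand centre is about (0.586,0.029), with its x axis at yaw ≈ -170°. The flat cradle is at (0.400,0.324), yaw ≈ -134.5°. The upright one is at (0.444,-0.314), yaw ≈ 0. The sizes measured match those given. I'll move over the flat cradle first.

Emit:
apply_moves(
  motion=[
    [[23.7, -27.9, -6, 0, 0, -2.082, 9.5], [23.7, -27.9, -6, 0, 0, -2.082, 9.5], [23.7, -27.9, -6, 0, 0, -2.082, 9.5], [23.7, -27.9, -6, 0, 0, -2.082, 9.5], [23.7, -27.9, -6, 0, 0, -2.082, 9.5], [23.7, -27.9, -6, 0, 0, -2.082, 9.5], [23.7, -27.9, -6, 0, 0, -2.082, 9.5], [23.7, -27.9, -6, 0, 0, -2.082, 9.5], [23.7, -27.9, -6, 0, 0, -2.082, 9.5], [23.7, -27.9, -6, 0, 0, -2.082, 9.5], [23.7, -27.9, -6, 0, 0, -2.082, 9.5], [23.7, -27.9, -6, 0, 0, -2.082, 9.5], [23.7, -27.9, -6, 0, 0, -2.082, 9.5], [23.7, -27.9, -6, 0, 0, -2.082, 9.5], [23.7, -27.9, -6, 0, 0, -2.082, 9.5], [23.7, -27.9, -6, 0, 0, -2.082, 9.5], [23.7, -27.9, -6, 0, 0, -2.082, 9.5], [23.7, -27.9, -6, 0, 0, -2.082, 9.5], [23.7, -27.9, -6, 0, 0, -2.082, 9.5]],
  ],
)

```text
clock: 1.73
position: [0.4005, 0.3242, 0.1716]
orientation: [180.0, 0.0, 45.7]
force: [-0.3, 0.2, 0.3]
grip_width: 0.999
```

Run:
```python
from h import *
import pickle
d=grab('wrist','w1.png'); pickle.dump(d,open('w1.pkl','wb'))
K,R,t=KRT(d); print(-R.T@t)
print(bot.state())
o=np.array([.400,.324,0]);a=np.radians(-134.5);x=np.array([np.cos(a),np.sin(a),0]);y=np.array([-x[1],x[0],0]);z=np.array([0,0,1])
print(proj(d,[o+x*i+y*j+z*.036 for i,j in((.05,.023),(.05,-.023),(-.05,-.023),(-.05,.023))]).round(1))
```

```text
[0.44781768 0.37254794 0.32474189]
{'clock': 1.7833, 'joint_pos': array([ 3.16468591e+01,  2.36444210e+01,  1.08510089e+02, -7.44198851e-03,
        4.78552111e+01,  7.59320845e+01]), 'joint_velocities': array([0.02201918, 0.03216608, 0.01127646, 0.02153658, 0.02791018,
       0.12619141]), 'effort': array([-1.01680291e-02, -5.08807397e+01, -2.07674611e+01,  4.07896726e-02,
       -7.07541732e-02,  1.49073810e-01]), 'position': array([0.40050276, 0.32422504, 0.17158637]), 'orientation': array([1.79997011e+02, 1.07702445e-02, 4.57197684e+01]), 'force': array([-0.73726255, -0.02880234, -0.4613394 ]), 'ft_torque': array([-0.14656902,  0.09983487,  0.01240681]), 'grip_width': 1.0001799265171232}
[[350.6 308. ]
 [286.7 307.8]
 [284.5 166.8]
 [353.8 167.1]]
```

View pics/w1.png

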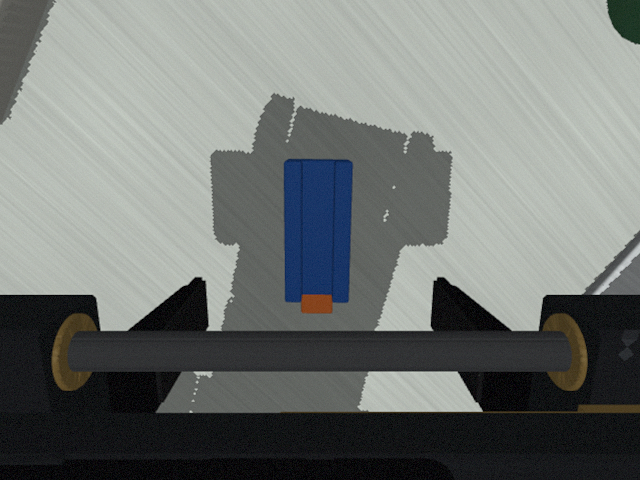

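The wrist view shows the blue block centred at u≈318, far end v≈160, tab end v≈302, tab at (317,304). It sits about 4 mm farther out than I estimated, so I'll refine the position.

Run:
```python
from h import *
import pickle
d=pickle.load(open('w1.pkl','rb'))
hsv=cv2.cvtColor(d['frame'],cv2.COLOR_RGB2HSV)
m=cv2.inRange(hsv,(105,120,40),(125,255,255));m[:, :250]=0;m[:,400:]=0
c=max(cv2.findContours(m,0,1)[0],key=cv2.contourArea)
print(cv2.boundingRect(c), cv2.approxPolyDP(c,4,True).ravel())
P=[onz(d,p,.036) for p in [(285.5,160),(352,160.5),(350,302),(286,302)]]
print(np.round(P,4),np.mean(P,0))
e=(P[3]-P[0]+P[2]-P[1]);print(np.degrees(np.arctan2(e[1],e[0])),[round(np.linalg.norm(P[i]-P[(i+1)%4]),4) for i in range(4)])
mo=cv2.inRange(hsv,(8,180,100),(22,255,255));N,l,st,ce=cv2.connectedComponentsWithStats(mo);print(st[1:],ce[1:])
```

```text
(284, 159, 68, 144) [288 159 285 300 299 301 302 293 331 293 333 301 347 301 351 162]
[[0.4223 0.3785 0.036 ]
 [0.4535 0.3475 0.036 ]
 [0.3842 0.2759 0.036 ]
 [0.3514 0.3079 0.036 ]] [0.4028569  0.32743436 0.036     ]
-134.60468949204866 [np.float64(0.044), np.float64(0.0997), np.float64(0.0459), np.float64(0.1)]
[[302 295  30  18 530]] [[316.48113208 303.45283019]]
```

Emit:
apply_moves(
  motion=[
    [[0.15, 0.25, -4, 0, 0, 0, 9.5], [0.15, 0.25, -8, 0, 0, 0, 9.5], [0.15, 0.25, -11, 0, 0, 0, 9.5], [0.15, 0.25, -13, 0, 0, 0, 9.5], [0.15, 0.25, -14.5, 0, 0, 0, 9.5], [0.15, 0.25, -15, 0, 0, 0, 9.5], [0.15, 0.25, -15, 0, 0, 0, 4], [0.15, 0.25, -15, 0, 0, 0, 4], [0.15, 0.25, -15, 0, 0, 0, 4], [0.15, 0.25, -15, 0, 0, 0, 4], [0.15, 0.25, -15, 0, 0, 0, 4], [0.15, 0.25, -15, 0, 0, 0, 4], [0.15, 0.25, -15, 0, 0, 0, 4], [0.15, 0.25, -15, 0, 0, 0, 4]],
  ],
  force=25,
)

```text
clock: 2.95
position: [0.4021, 0.3268, 0.0219]
orientation: [180.0, -0.0, 45.5]
force: [-0.0, 0.2, 0.6]
grip_width: 0.494
```

Run:
```python
from h import *
import pickle
d=grab('wrist','w2.png'); pickle.dump(d,open('w2.pkl','wb'))
s=bot.state();print({k:np.round(s[k],3) for k in s})
```

```text
{'clock': np.float64(3.0), 'joint_pos': array([ 3.17960e+01,  3.78230e+01,  1.14309e+02, -9.00000e-03,
        2.78500e+01,  7.62620e+01]), 'joint_velocities': array([-0.021,  0.061,  0.107,  0.038, -0.003,  0.039]), 'effort': array([-2.4000e-02, -5.6145e+01, -1.1435e+01, -1.3000e-02, -2.4900e-01,
       -7.0000e-03]), 'position': array([0.402, 0.327, 0.022]), 'orientation': array([ 1.79991e+02, -1.60000e-02,  4.55420e+01]), 'force': array([-1.36 , -1.118,  1.788]), 'ft_torque': array([-0.056,  0.269, -0.031]), 'grip_width': np.float64(0.48)}
```

View pics/w2.png

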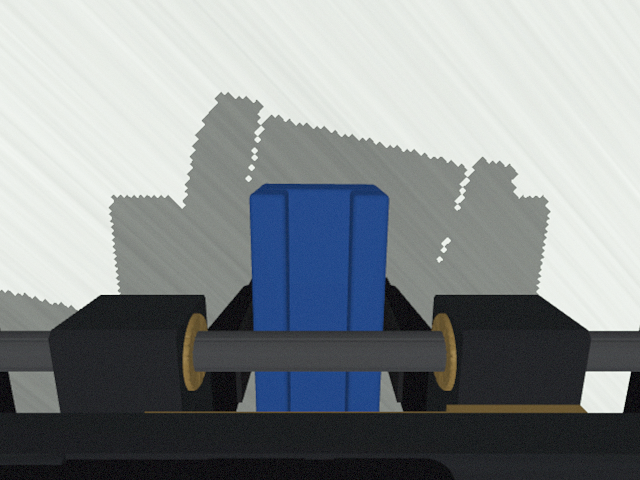

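The grip is at 45.7 mm, which matches the block's 46 mm width, and the jaws are centred on it. I'll lift and carry it to a hover where the wrist camera sees the stand.

Emit:
apply_moves(
  motion=[
    [[0, 0, 1, 0, 0, 0, 4], [0, 0, 3, 0, 0, 0, 4], [0, 0, 6, 0, 0, 0, 4], [0, 0, 9.5, 0, 0, 0, 4], [0.5, -1, 13, 0, 0, 0, 4], [1, -3, 16, 0, 0, -0.05, 4], [1.7, -5.5, 19, 0, 0, -0.1, 4], [2.4, -8, 22, 0, 0, -0.16, 4], [3.1, -11, 24.5, 0, 0, -0.22, 4], [3.8, -14, 25.8, 0, 0, -0.28, 4], [4.7, -17, 25.8, 0, 0, -0.34, 4], [5.5, -20, 25.8, 0, 0, -0.4, 4], [6.4, -23, 25.8, 0, 0, -0.46, 4], [7.3, -26, 25.8, 0, 0, -0.52, 4], [8.2, -28.5, 25.8, 0, 0, -0.57, 4], [8.6, -30, 25.8, 0, 0, -0.6, 4], [8.8, -30.7, 25.8, 0, 0, -0.62, 4], [8.8, -30.7, 25.8, 0, 0, -0.62, 4], [8.8, -30.7, 25.8, 0, 0, -0.62, 4]],
  ],
)

```text
clock: 4.58
position: [0.4897, 0.0201, 0.2798]
orientation: [-180.0, 0.0, 10.0]
force: [-0.0, 0.2, -1.5]
grip_width: 0.479
```

Run:
```python
from h import *
import pickle
d=grab('wrist','w3.png'); pickle.dump(d,open('w3.pkl','wb'))
s=bot.state();print({k:np.round(s[k],3) for k in s})
pickle.dump(s,open('s3.pkl','wb'))
```

```text
{'clock': np.float64(4.633), 'joint_pos': array([-5.33500e+00,  1.41120e+01,  1.03907e+02,  9.00000e-03,
        6.19930e+01,  7.45750e+01]), 'joint_velocities': array([ 0.674,  0.066, -0.038, -0.001, -0.101,  0.049]), 'effort': array([-9.2700e-01, -4.4506e+01, -2.6385e+01,  1.9000e-02, -7.1000e-02,
        1.4000e-02]), 'position': array([0.49, 0.02, 0.28]), 'orientation': array([-1.7999e+02,  9.0000e-03,  1.0086e+01]), 'force': array([ 0.71 , -0.037, -2.236]), 'ft_torque': array([-0.08 ,  0.161, -0.01 ]), 'grip_width': np.float64(0.483)}
```

View pics/w3.png

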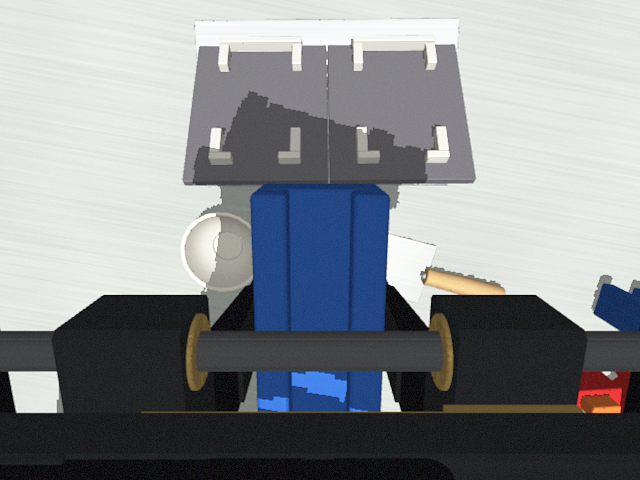

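The hover view shows the whole stand, u 183–475 and v 18–185, with guides, lips and stops clear. The cradle is held straight, its far end at v≈185. I'll crop for finer reading.

Run:
```python
from h import *
import pickle
d=pickle.load(open('w3.pkl','rb'))
im=cv2.cvtColor(d['frame'][10:190,180:480],cv2.COLOR_RGB2BGR)
cv2.imwrite('pics/c3.png',cv2.resize(im,(795,477),interpolation=cv2.INTER_CUBIC))
im=cv2.cvtColor(d['frame'][170:220,240:400],cv2.COLOR_RGB2BGR)
cv2.imwrite('pics/c3b.png',cv2.resize(im,None,fx=5,fy=5,interpolation=cv2.INTER_CUBIC))
# predicted marks
O=np.array([.5857,.029,0]);a=np.radians(-170);sx=np.array([np.cos(a),np.sin(a),0]);sy=np.array([-sx[1],sx[0],0]);z=np.array([0,0,1.])
c,s=np.cos(np.radians(35)),np.sin(np.radians(35))
px=c*sx+s*z;n=-s*sx+c*z
for nm,yo in (('L',-.057),('R',.057)):
    o=O+sy*yo+z*.058
    P={'ramp lo':(-.062,0,0),'ramp hi':(.074,0,0),'lip in top L':(-.054,-.027,.012),'lip in top R':(-.054,.027,.012),'stop in top L':(.054,-.027,.01),'stop R':(.054,.027,.01),'guide in top lo end L':(-.032,-.027,.01),'R':(-.032,.027,.01),'g hi end L':(.032,-.027,.01),'g hi R':(.032,.027,.01)}
    for k,v in P.items():
        q=proj(d,o+px*v[0]+sy*v[1]+n*v[2])[0]; print(nm,k,q.round(1),((q-[180,10])*2.65).round(0))
print('plate',proj(d,[O+sx*i+sy*j+z*.01 for i,j in((-.075,-.12),(-.075,.12))]).round(1))
```

```text
L ramp lo [264.4  46.2] [224.  96.]
L ramp hi [256.  181.5] [201. 454.]
L lip in top L [230.6  42.2] [134.  85.]
L lip in top R [293.9  42.3] [302.  86.]
L stop in top L [220.4 152. ] [107. 376.]
L stop R [290.9 152.1] [294. 376.]
L guide in top lo end L [229.   64.2] [130. 144.]
L R [293.5  64.2] [301. 144.]
L g hi end L [222.8 128. ] [113. 313.]
L g hi R [291.6 128.1] [296. 313.]
R ramp lo [393.3  46.3] [565.  96.]
R ramp hi [403.9 181.7] [593. 455.]
R lip in top L [364.4  42.3] [489.  86.]
R lip in top R [427.8  42.4] [657.  86.]
R stop in top L [369.2 152.1] [501. 377.]
R stop R [439.8 152.2] [688. 377.]
R guide in top lo end L [365.1  64.3] [491. 144.]
R R [429.6  64.3] [661. 144.]
R g hi end L [368.1 128.1] [498. 313.]
R g hi R [437.  128.2] [681. 313.]
plate [[195.3  19.9]
 [462.2  20.1]]
```

View pics/c3.png

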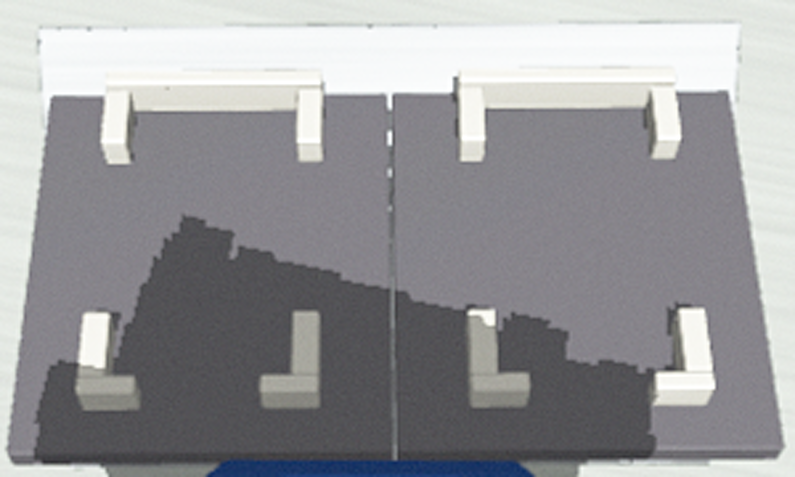

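View pics/c3b.png

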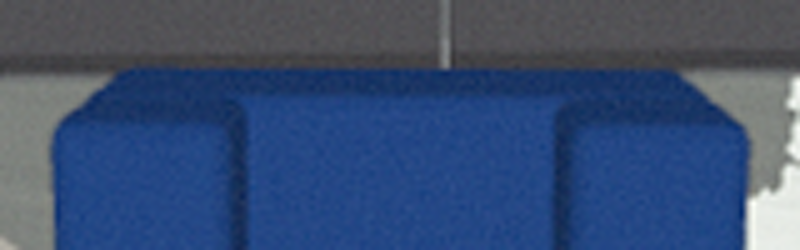

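Run:
```python
from h import *
import pickle
d=pickle.load(open('w3.pkl','rb')); s=pickle.load(open('s3.pkl','rb'));T=s['position'];yaw=np.radians(10.05)
tx=np.array([np.cos(yaw),np.sin(yaw),0]);ty=np.array([tx[1],-tx[0],0])
f=lambda x,y:(x/5+240,y/5+170)
for nm,p,z in [('topL',f(58,122),.2941),('topR',f(745,122),.2941),('botL',f(120,68),.2581),('botR',f(685,68),.2581)]:
    q=onz(d,p,z)-T; print(nm,q@tx,q@ty)
```

```text
topL 0.050081774469048615 -0.02155975098111344
topR 0.05009407838654561 0.022995710080110785
botL 0.04991133043028832 -0.022097185808961837
botR 0.04992198145078974 0.0237635395973915
```

The held cradle is centred in the tool, with its end at 50.0 mm and sides at ±22–23 mm. The stand predictions match within about 2 px, so I'm refining it slightly: O=(0.5862,0.030), yaw -169.6°. Now the placing numbers.

```bash
cat >> h.py <<'E'
from scipy.spatial.transform import Rotation as Ro
O=np.array([.5862,.030,0]);_a=np.radians(-169.6);SX=np.array([np.cos(_a),np.sin(_a),0]);SY=np.array([-SX[1],SX[0],0]);Z=np.array([0,0,1.])
PX=np.cos(np.radians(35))*SX+np.sin(np.radians(35))*Z;PN=-np.sin(np.radians(35))*SX+np.cos(np.radians(35))*Z
def pocket(side): return O+SY*(-.057 if side=='L' else .057)+Z*.058
def toolR(): return Ro.from_euler('xyz',bot.state()['orientation'],degrees=True)
E
python3 - <<'E'
from h import *
T=bot.state()['position'];Rc=toolR()
Rt=Ro.from_matrix(np.c_[-PX,SY,-PN])
print('rv',(Rt*Rc.inv()).as_rotvec().round(4))
for h in (.12,.08,.03,.004,.001):
    g=pocket('L')+PX*(-.001)+PN*(.0219+h); print(h,((g-T)*100).round(2))
E
```

```text
rv [-0.1088  0.6009  0.0054]
0.12 [ 16.71   8.04 -10.61]
0.08 [ 14.46   7.63 -13.89]
0.03 [ 11.64   7.11 -17.99]
0.004 [ 10.17   6.84 -20.12]
0.001 [ 10.     6.81 -20.36]
```

Emit:
apply_moves(
  motion=[
    [[1, 0.5, 0, -0.007, 0.04, 0, 4], [3, 1.5, -0.5, -0.018, 0.1, 0, 4], [5, 2.5, -1.5, -0.03, 0.17, 0.001, 4], [7, 3.5, -2.5, -0.042, 0.23, 0.002, 4], [9, 4.5, -4, -0.054, 0.3, 0.003, 4], [11, 5.5, -5.5, -0.068, 0.37, 0.004, 4], [13, 6.3, -7, -0.08, 0.44, 0.004, 4], [14.5, 7, -8.2, -0.09, 0.5, 0.005, 4], [15.7, 7.6, -9.4, -0.1, 0.555, 0.005, 4], [16.4, 7.9, -10.2, -0.107, 0.59, 0.0054, 4], [16.7, 8.04, -10.61, -0.1088, 0.6009, 0.0054, 4], [16.7, 8.04, -10.61, -0.1088, 0.6009, 0.0054, 4], [16.7, 8.04, -10.61, -0.1088, 0.6009, 0.0054, 4]],
  ],
)

```text
clock: 5.72
position: [0.6567, 0.1008, 0.1738]
orientation: [179.9, 34.9, 10.4]
force: [0.8, 0.3, -1.2]
grip_width: 0.482
```

Run:
```python
from h import *
import pickle
d=grab('wrist','w4.png'); pickle.dump(d,open('w4.pkl','wb'))
grab('side','s4.png')
s=bot.state();print({k:np.round(s[k],3) for k in s})
T=s['position'];Rc=toolR();Rt=Ro.from_matrix(np.c_[-PX,SY,-PN])
print('rv',(Rt*Rc.inv()).as_rotvec().round(4))
for h in (.12,.08,.03,.004,.001):
    g=pocket('L')+PX*(-.001)+PN*(.0219+h); print(h,((g-T)*100).round(2))
```

```text
{'clock': np.float64(5.817), 'joint_pos': array([  4.337,  49.128,  63.275,  -3.581, 102.273,  84.313]), 'joint_velocities': array([-0.475, -0.364, -0.074,  0.029,  0.212, -0.02 ]), 'effort': array([ 3.7900e-01, -8.1478e+01, -2.5638e+01, -1.3500e-01,  1.8040e+00,
       -2.1000e-02]), 'position': array([0.657, 0.1  , 0.175]), 'orientation': array([179.921,  34.852,  10.33 ]), 'force': array([-0.065, -0.468, -1.15 ]), 'ft_torque': array([-0.007, -0.344,  0.043]), 'grip_width': np.float64(0.483)}
rv [0.0006 0.0027 0.0004]
0.12 [ 0.    0.06 -0.14]
0.08 [-2.26 -0.35 -3.42]
0.03 [-5.08 -0.87 -7.51]
0.004 [-6.54 -1.14 -9.64]
0.001 [-6.71 -1.17 -9.89]
```

View pics/w4.png

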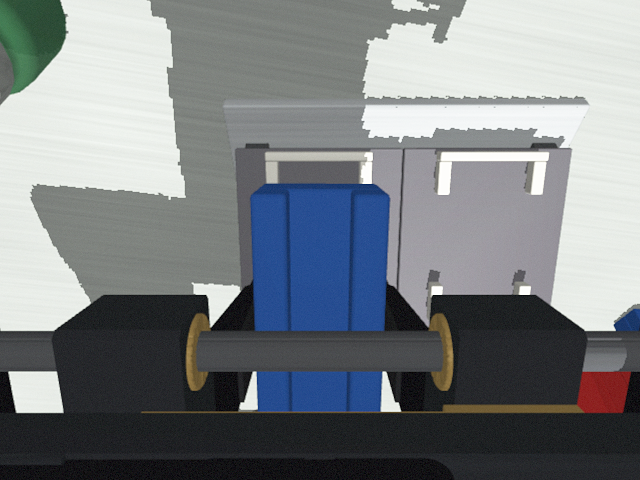

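View pics/s4.png

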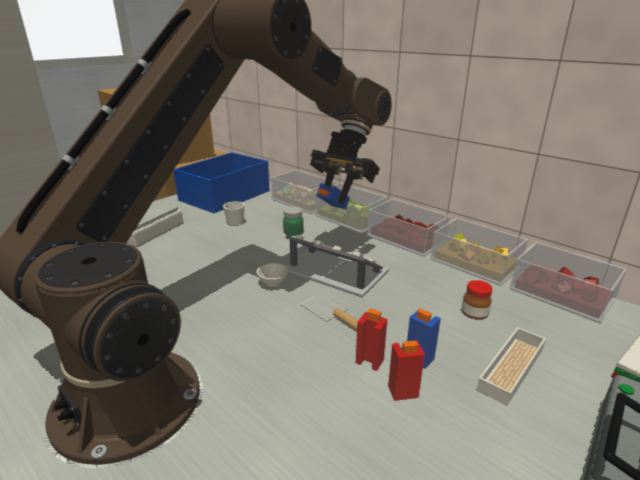

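The cradle is aligned above the left pocket: block centre u≈320, lip centre u≈318. I'll descend along the pocket normal.

Emit:
apply_moves(
  motion=[
    [[-0.9, -0.16, -1.3, 0, 0, 0, 4], [-2.2, -0.4, -3.2, 0, 0, 0, 4], [-3.5, -0.64, -5.1, 0, 0, 0, 4], [-4.6, -0.84, -6.7, 0, 0, 0, 4], [-5.4, -0.99, -7.85, 0, 0, 0, 4], [-6.0, -1.1, -8.7, 0, 0, 0, 4], [-6.3, -1.16, -9.15, 0, 0, 0, 4], [-6.54, -1.2, -9.51, 0, 0, 0, 4], [-6.6, -1.21, -9.6, 0, 0, 0, 4], [-6.6, -1.21, -9.6, 0, 0, 0, 4]],
  ],
)

```text
clock: 6.65
position: [0.5914, 0.088, 0.078]
orientation: [179.9, 34.9, 10.3]
force: [0.2, -0.2, -0.9]
grip_width: 0.481
```

Run:
```python
from h import *
import pickle
d=grab('wrist','w5.png'); pickle.dump(d,open('w5.pkl','wb'))
s=bot.state();print({k:np.round(s[k],3) for k in ('clock','position','orientation','force','grip_width')})
q=s['position']-pocket('L');print('pocket coords TCP',q@PX,q@SY,q@PN)
e=grab('side'); cv2.imwrite('pics/s5.png',cv2.resize(cv2.cvtColor(e['frame'][180:300,240:400],cv2.COLOR_RGB2BGR),None,fx=5,fy=5,interpolation=cv2.INTER_CUBIC))
```

```text
{'clock': np.float64(6.7), 'position': array([0.592, 0.088, 0.078]), 'orientation': array([179.925,  34.924,  10.311]), 'force': array([-0.004,  0.448, -1.659]), 'grip_width': np.float64(0.481)}
pocket coords TCP -0.0013583290490174656 0.0008511580429535166 0.025463126979621734
```

View pics/w5.png

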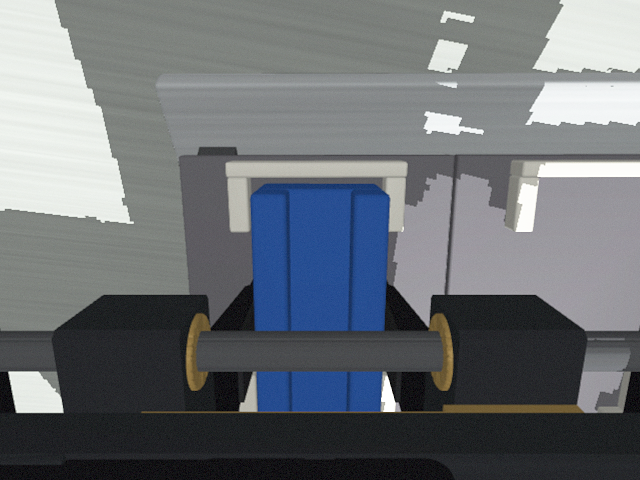

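View pics/s5.png

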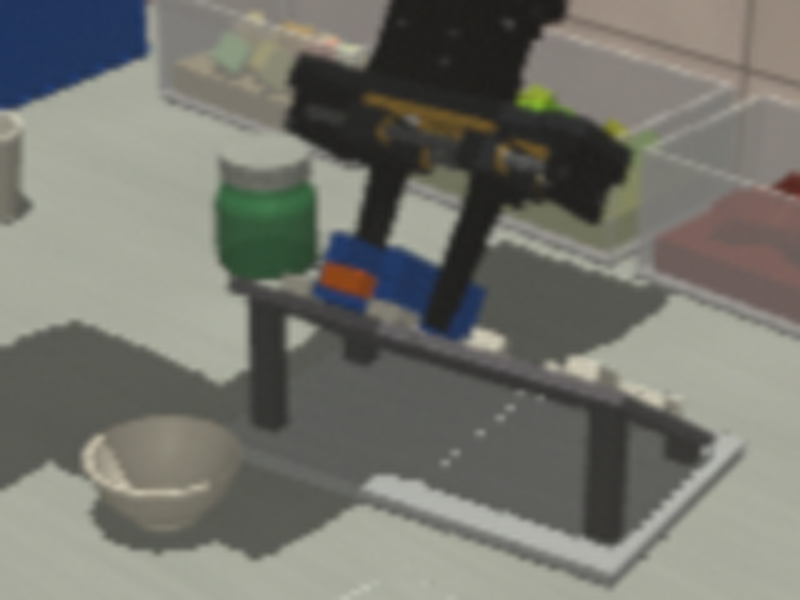

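The cradle is between the guides, 1 mm or so right of centre, about 3.5 mm above the floor. I'll nudge it left and lower it slowly.

Emit:
apply_moves(
  motion=[
    [[-0.07, 0.07, -0.1, 0, 0, 0, 4], [-0.15, 0.07, -0.2, 0, 0, 0, 4], [-0.19, 0.065, -0.25, 0, 0, 0, 4], [-0.22, 0.06, -0.295, 0, 0, 0, 4], [-0.22, 0.06, -0.295, 0, 0, 0, 4]],
  ],
)

```text
clock: 7.17
position: [0.5895, 0.0888, 0.0754]
orientation: [179.9, 34.9, 10.3]
force: [3.9, 1.6, 4.9]
grip_width: 0.485
```

Run:
```python
from h import *
s=bot.state();print({k:np.round(s[k],3) for k in ('clock','position','orientation','force','grip_width')})
q=s['position']-pocket('L');print('pocket coords TCP',q@PX,q@SY,q@PN)
```

```text
{'clock': np.float64(7.167), 'position': array([0.589, 0.089, 0.075]), 'orientation': array([179.932,  34.886,  10.316]), 'force': array([3.861, 1.648, 4.9  ]), 'grip_width': np.float64(0.485)}
pocket coords TCP -0.0013961255336130366 -0.0002851329777478504 0.022165974845730133
```

Contact with the floor shows as a light force along the normal, about 7 N. Now I release it, wait, then back off along the normal.

Emit:
apply_moves(
  motion=[
    [[0, 0, 0, 0, 0, 0, 5.2], [0, 0, 0, 0, 0, 0, 6], [0, 0, 0, 0, 0, 0, 7], [0, 0, 0, 0, 0, 0, 7], [0, 0, 0, 0, 0, 0, 7], [0, 0, 0, 0, 0, 0, 7], [0.56, 0.1, 0.82, 0, 0, 0, 7], [1.7, 0.3, 2.46, 0, 0, 0, 7], [3.4, 0.6, 4.9, 0, 0, 0, 7], [5, 0.9, 7.3, 0, 0, 0, 7], [6.8, 1.2, 9.8, 0, 0, 0, 7], [6.8, 1.2, 9.8, 0, 0, 0, 7]],
  ],
)

```text
clock: 8.17
position: [0.6603, 0.1011, 0.1778]
orientation: [179.9, 34.5, 10.3]
force: [0.5, 0.4, 0.7]
grip_width: 0.735
```

Run:
```python
from h import *
import pickle
d=grab('wrist','w6.png'); pickle.dump(d,open('w6.pkl','wb'))
s=bot.state();print({k:np.round(s[k],3) for k in ('clock','position','orientation','force','grip_width','joint_pos')})
e=grab('side'); cv2.imwrite('pics/s6.png',cv2.resize(cv2.cvtColor(e['frame'][180:300,240:400],cv2.COLOR_RGB2BGR),None,fx=5,fy=5,interpolation=cv2.INTER_CUBIC))
```

```text
{'clock': np.float64(8.217), 'position': array([0.659, 0.101, 0.175]), 'orientation': array([179.895,  34.677,  10.303]), 'force': array([-0.945, -0.102, -0.913]), 'grip_width': np.float64(0.736), 'joint_pos': array([  4.367,  49.221,  62.97 ,  -3.559, 102.31 ,  84.353])}
```

View pics/w6.png

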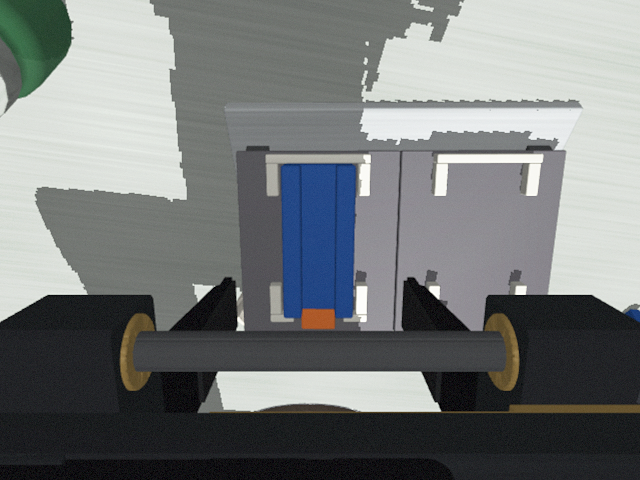

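View pics/s6.png

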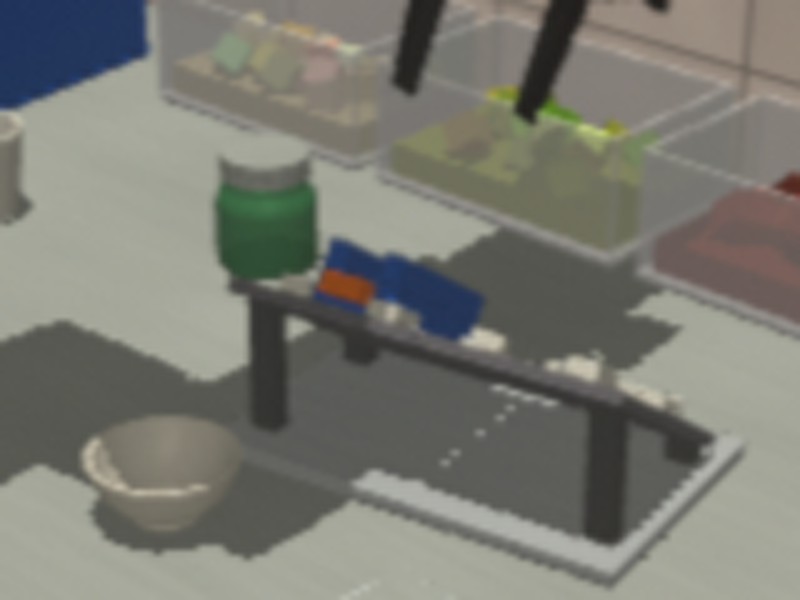

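The first cradle is seated in the left pocket: block u 281–355, v 163–319, lip below, guides both sides, tab in the notch at (318,319). Now to a tilted hover over the upright blue cradle.

Emit:
apply_moves(
  motion=[
    [[0, -1, 3, 0, 0, 0, 7], [-0.5, -4, 4.5, 0, 0, -0.02, 7], [-1.5, -7.5, 5, 0, 0, -0.04, 7], [-3, -11, 5, 0, 0, -0.06, 8], [-4, -14.5, 5, 0, 0, -0.08, 9.5], [-5.5, -18, 5, 0, 0, -0.09, 9.5], [-6.5, -21.5, 5, 0, 0, -0.11, 9.5], [-8, -25, 4.5, 0, 0, -0.12, 9.5], [-9, -28.5, 4, 0, 0, -0.14, 9.5], [-10, -32, 3, 0, 0, -0.15, 9.5], [-11.5, -35.5, 2, 0, 0, -0.16, 9.5], [-12.4, -38.5, 0.5, 0, 0, -0.17, 9.5], [-13, -40.5, -0.5, 0, 0, -0.171, 9.5], [-13.3, -41.4, -1, 0, 0, -0.171, 9.5], [-13.3, -41.4, -1, 0, 0, -0.171, 9.5], [-13.3, -41.4, -1, 0, 0, -0.171, 9.5]],
  ],
)

```text
clock: 9.6
position: [0.5237, -0.3126, 0.1623]
orientation: [180.0, 35.0, 0.5]
force: [-0.3, 0.1, 0.2]
grip_width: 1.0
```

Run:
```python
from h import *
import pickle
d=grab('wrist','w7.png'); pickle.dump(d,open('w7.pkl','wb'))
s=bot.state();print({k:np.round(s[k],3) for k in ('clock','position','orientation','force','grip_width','joint_pos')})
o=np.array([.4285,-.3125,0]);
print(proj(d,[o+np.array([i,j,.1]) for i,j in((0,.023),(0,-.023),(.036,-.023),(.036,.023))]).round(1))
```

```text
{'clock': np.float64(9.65), 'position': array([ 0.524, -0.312,  0.163]), 'orientation': array([179.955,  34.99 ,   0.576]), 'force': array([0.758, 0.023, 0.746]), 'grip_width': np.float64(0.999), 'joint_pos': array([-29.97 ,  43.765,  77.266, -16.984,  90.029,  64.183])}
[[282.1 312.9]
 [353.1 313.4]
 [357.4 280.4]
 [278.7 279.9]]
```

View pics/w7.png

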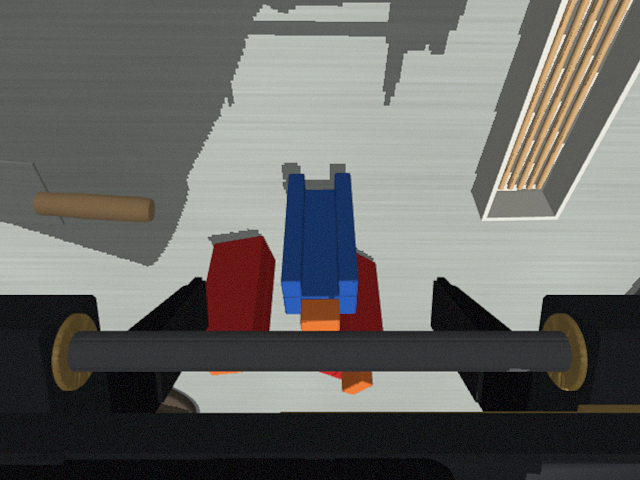

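The wrist view matches my estimate to about 1 mm: channel-face corners at (282,281) and (357,281), tab at (320,318). The red blocks sit behind the blue one and clear of the fingers. I'll reach along the tool axis and grip.

Emit:
apply_moves(
  motion=[
    [[-1.5, 0, -2.15, 0, 0, 0, 8], [-3.2, 0, -4.6, 0, 0, 0, 8], [-4.7, 0, -6.75, 0, 0, 0, 8], [-5.9, -0.05, -8.5, 0, 0, 0, 8], [-6.7, -0.05, -9.65, 0, 0, 0, 8], [-7.1, -0.05, -10.2, 0, 0, 0, 8], [-7.25, -0.05, -10.45, 0, 0, 0, 8], [-7.25, -0.05, -10.45, 0, 0, 0, 7], [-7.25, -0.05, -10.45, 0, 0, 0, 6], [-7.25, -0.05, -10.45, 0, 0, 0, 5], [-7.25, -0.05, -10.45, 0, 0, 0, 4], [-7.25, -0.05, -10.45, 0, 0, 0, 4], [-7.25, -0.05, -10.45, 0, 0, 0, 4], [-7.25, -0.05, -10.45, 0, 0, 0, 4], [-7.25, -0.05, -10.45, 0, 0, 0, 4]],
  ],
  force=30,
)

```text
clock: 10.9
position: [0.4515, -0.3139, 0.0584]
orientation: [179.9, 35.0, 0.5]
force: [2.3, 0.3, 3.7]
grip_width: 0.48
```

Run:
```python
from h import *
import pickle
d=grab('wrist','w8.png'); pickle.dump(d,open('w8.pkl','wb'))
s=bot.state();print({k:np.round(s[k],4) for k in ('clock','position','orientation','force','grip_width','joint_pos')});pickle.dump(s,open('s8.pkl','wb'))
e=grab('side'); cv2.imwrite('pics/s8.png',cv2.resize(cv2.cvtColor(e['frame'][220:400,320:520],cv2.COLOR_RGB2BGR),None,fx=3,fy=3,interpolation=cv2.INTER_CUBIC))
```

```text
{'clock': np.float64(10.95), 'position': array([ 0.4516, -0.3139,  0.0583]), 'orientation': array([179.9148,  34.9632,   0.504 ]), 'force': array([1.0036, 0.6204, 3.0549]), 'grip_width': np.float64(0.4829), 'joint_pos': array([-33.1973,  46.5712,  91.102 , -19.4544,  73.4161,  67.0831])}
```

View pics/w8.png

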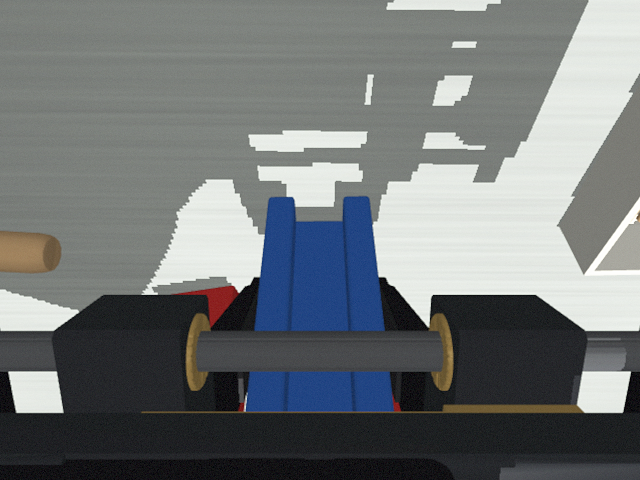

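View pics/s8.png

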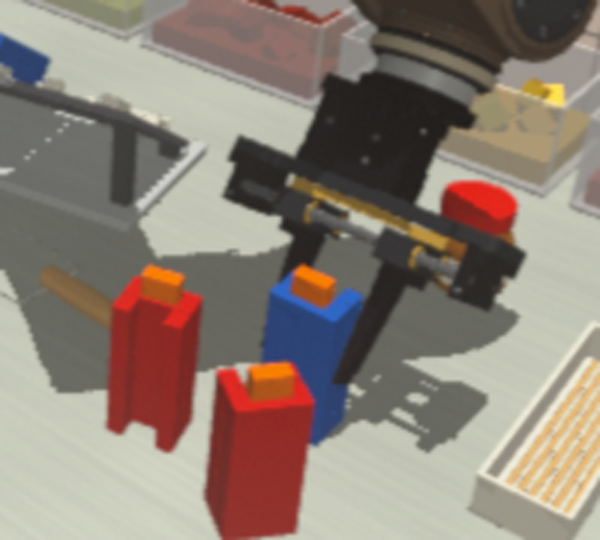

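Run:
```python
from h import *
import pickle
d=pickle.load(open('w8.pkl','rb'))
for p in [(268,197.5),(371,197),(295,220.5),(343,220.5)]: print(onz(d,p,0).round(4))
s=pickle.load(open('s8.pkl','rb'));R=Ro.from_euler('xyz',s['orientation'],degrees=True).as_matrix();print(R.round(3))
```

```text
[ 0.4611 -0.2905  0.    ]
[ 0.4619 -0.3375  0.    ]
[ 0.4463 -0.3023  0.    ]
[ 0.4465 -0.3255  0.    ]
[[ 0.819  0.01  -0.573]
 [ 0.007 -1.    -0.007]
 [-0.573  0.001 -0.82 ]]
```

```bash
cat >> h.py <<'E'
def plan(T0,R0,C0,Rc0,h,dx,dy=0.):
    Rt=np.c_[PX,SY,PN]; Rr=Rt@Rc0.T; Ct=pocket('R')+PN*h+PX*dx+SY*dy
    return Ct+Rr@(T0-C0), Ro.from_matrix(Rr)
E
python3 - <<'E'
from h import *
import pickle
s=pickle.load(open('s8.pkl','rb'));T=s['position']
a=np.radians(.5);Zc=np.array([np.cos(a),np.sin(a),0]);Xc=Z;Yc=np.cross(Zc,Xc);Rc=np.c_[Xc,Yc,Zc];C=np.array([.426,-.314,.05])
R0=Ro.from_euler('xyz',s['orientation'],degrees=True)
for h in (.12,.03,.005):
    P,Rr=plan(T,R0,C,Rc,h,-.001); print(h,((P-T)*100).round(2),Rr.as_rotvec().round(4),(Rr*R0).as_euler('xyz',degrees=True).round(1),P.round(3))
pickle.dump((T,C,Rc),open('g.pkl','wb'))
E
```

```text
0.12 [22.12 30.17 12.31] [ 0.0913 -0.9567  0.1593] [179.9 -20.   10.4] [ 0.673 -0.012  0.181]
0.03 [17.04 29.24  4.94] [ 0.0913 -0.9567  0.1593] [179.9 -20.   10.4] [ 0.622 -0.022  0.108]
0.005 [15.63 28.98  2.89] [ 0.0913 -0.9567  0.1593] [179.9 -20.   10.4] [ 0.608 -0.024  0.087]
```

Emit:
apply_moves(
  motion=[
    [[0, 0, 0.5, 0, 0, 0, 4], [0, 0, 2, 0, 0, 0, 4], [0, 0, 4.5, 0, 0, 0, 4], [0, 0, 7.5, 0, 0, 0, 4], [0, 0, 11, 0, 0, 0, 4], [0.2, 0.3, 14.5, 0, 0, 0, 4], [1, 1.5, 17, 0.004, -0.04, 0.007, 4], [2.5, 3.5, 18.5, 0.009, -0.09, 0.015, 4], [4, 5.5, 19, 0.015, -0.16, 0.027, 4], [5.5, 7.5, 19, 0.022, -0.23, 0.038, 4], [7, 9.5, 19, 0.029, -0.3, 0.05, 4], [8.5, 11.6, 19, 0.035, -0.37, 0.062, 4], [10, 13.6, 19, 0.042, -0.44, 0.073, 4], [11.5, 15.7, 19, 0.049, -0.51, 0.085, 4], [13, 17.7, 19, 0.055, -0.58, 0.097, 4], [14.5, 19.8, 19, 0.062, -0.65, 0.108, 4], [16, 21.8, 19, 0.068, -0.71, 0.118, 4], [17, 23.2, 19, 0.073, -0.76, 0.127, 4], [17.5, 23.9, 19, 0.075, -0.785, 0.131, 4], [17.5, 23.9, 19, 0.075, -0.785, 0.131, 4]],
  ],
)

```text
clock: 12.67
position: [0.626, -0.0734, 0.2491]
orientation: [-179.4, -10.2, 8.7]
force: [0.7, -1.2, -1.4]
grip_width: 0.484
```

Run:
```python
from h import *
import pickle
s=bot.state();print({k:np.round(s[k],4) for k in ('clock','position','orientation','force','grip_width','joint_pos')})
e=grab('side','s9.png')
T,C,Rc=pickle.load(open('g.pkl','rb'));Rn=toolR()
s8=pickle.load(open('s8.pkl','rb'));R0=Ro.from_euler('xyz',s8['orientation'],degrees=True)
for h in (.12,.05):
    P,Rr=plan(T,R0,C,Rc,h,-.001); print(h,((P-s['position'])*100).round(2),(Rr*R0*Rn.inv()).as_rotvec().round(4))
```

```text
{'clock': np.float64(12.6667), 'position': array([ 0.626 , -0.0734,  0.2491]), 'orientation': array([-179.359 ,  -10.223 ,    8.7215]), 'force': array([ 0.7149, -1.1914, -1.3998]), 'grip_width': np.float64(0.484), 'joint_pos': array([-14.568 ,  24.3199,  93.7704,   5.7889,  52.8961,  63.5229])}
0.12 [ 4.67  6.12 -6.76] [ 0.0167 -0.1725  0.0267]
0.05 [  0.72   5.39 -12.5 ] [ 0.0167 -0.1725  0.0267]
```

View pics/s9.png

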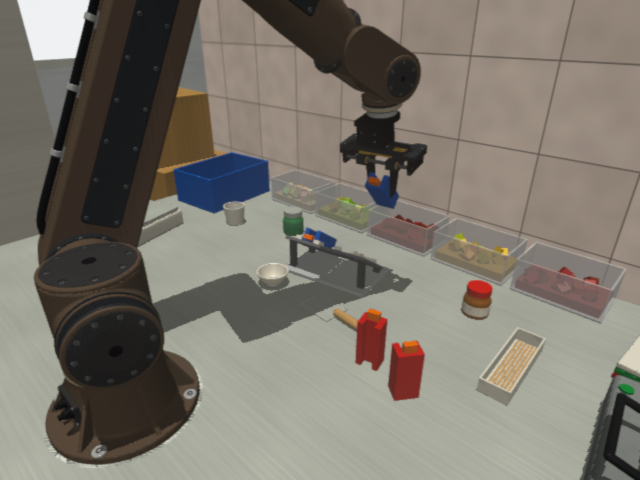

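The cradle is held firmly and the red look-alikes stand undisturbed. I'll finish the turn and come to 80 mm above the right pocket.

Emit:
apply_moves(
  motion=[
    [[1, 1, -0.5, 0.003, -0.03, 0.005, 4], [2.3, 2.5, -1.5, 0.007, -0.075, 0.012, 4], [3.5, 4.2, -3, 0.011, -0.12, 0.018, 4], [4.3, 5.5, -5, 0.015, -0.155, 0.024, 4], [4.4, 6, -7, 0.0167, -0.1725, 0.0267, 4], [3.5, 5.9, -8.5, 0.0167, -0.1725, 0.0267, 4], [2.7, 5.75, -9.6, 0.0167, -0.1725, 0.0267, 4], [2.4, 5.7, -10, 0.0167, -0.1725, 0.0267, 4], [2.4, 5.7, -10, 0.0167, -0.1725, 0.0267, 4]],
  ],
)

```text
clock: 13.47
position: [0.6496, -0.0185, 0.1476]
orientation: [180.0, -19.9, 10.3]
force: [-0.9, 0.2, -0.9]
grip_width: 0.485
```

Run:
```python
from h import *
import pickle
s=bot.state();print({k:np.round(s[k],4) for k in ('clock','position','orientation','force','grip_width','joint_pos')})
d=grab('wrist','w10.png'); pickle.dump(d,open('w10.pkl','wb'))
e=grab('side'); cv2.imwrite('pics/s10.png',cv2.resize(cv2.cvtColor(e['frame'][160:300,260:420],cv2.COLOR_RGB2BGR),None,fx=4,fy=4,interpolation=cv2.INTER_CUBIC))
T,C,Rc=pickle.load(open('g.pkl','rb'));Rn=toolR()
s8=pickle.load(open('s8.pkl','rb'));R0=Ro.from_euler('xyz',s8['orientation'],degrees=True)
for h in (.08,.03,.004):
    P,Rr=plan(T,R0,C,Rc,h,-.001); print(h,((P-s['position'])*100).round(2),(Rr*R0*Rn.inv()).as_rotvec().round(4))
```

```text
{'clock': np.float64(13.4667), 'position': array([ 0.6496, -0.0185,  0.1476]), 'orientation': array([179.9814, -19.9279,  10.2774]), 'force': array([-0.9338,  0.2154, -0.9028]), 'grip_width': np.float64(0.4853), 'joint_pos': array([-10.1331,  30.24  , 103.7565,  14.6253,  28.0054,  57.7454])}
0.08 [0.06 0.21 0.11] [-0.0003  0.0012  0.0019]
0.03 [-2.76 -0.31 -3.98] [-0.0003  0.0012  0.0019]
0.004 [-4.23 -0.58 -6.11] [-0.0003  0.0012  0.0019]
```

View pics/w10.png

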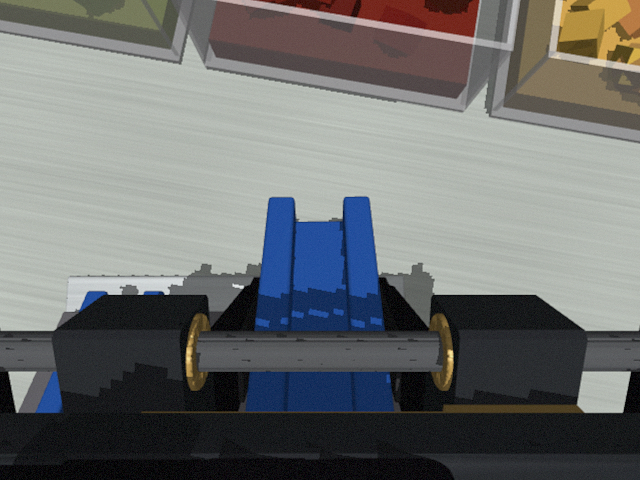

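View pics/s10.png

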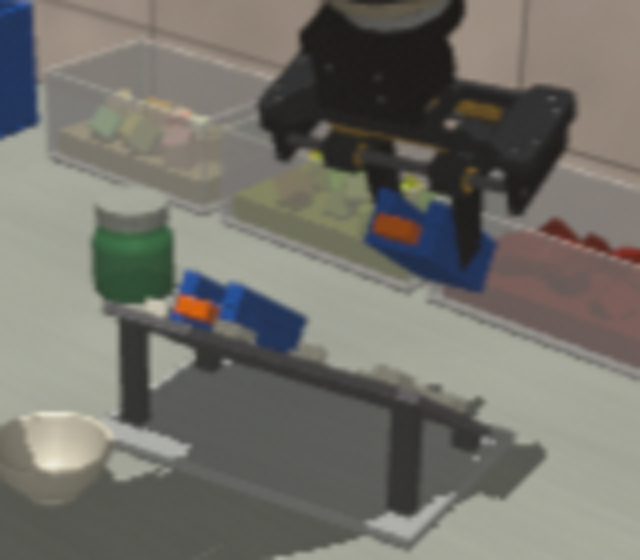

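The end corners in the wrist image haven't moved since the grasp, so there is no slip, and the cradle is parallel to the other one. I'll descend to 12 mm, then compare in the top and side views.

Emit:
apply_moves(
  motion=[
    [[-0.5, 0.1, -0.7, 0, 0.001, 0.002, 4], [-1.5, 0, -2.1, 0, 0.001, 0.002, 4], [-2.5, -0.25, -3.55, 0, 0.001, 0.002, 4], [-3.3, -0.41, -4.7, 0, 0.001, 0.002, 4], [-3.7, -0.48, -5.3, 0, 0.001, 0.002, 4], [-3.78, -0.5, -5.45, 0, 0.001, 0.002, 4], [-3.78, -0.5, -5.45, 0, 0.001, 0.002, 4]],
  ],
)

```text
clock: 14.15
position: [0.6126, -0.0229, 0.0936]
orientation: [179.9, -20.0, 10.4]
force: [0.3, -1.0, -0.7]
grip_width: 0.483
```

Run:
```python
from h import *
import pickle
s=bot.state();print({k:np.round(s[k],4) for k in ('clock','position','orientation','force','grip_width')})
d=grab('top','t11.png'); pickle.dump(d,open('t11.pkl','wb'))
e=grab('side'); 
a=cv2.resize(cv2.cvtColor(e['frame'][200:300,270:400],cv2.COLOR_RGB2BGR),None,fx=6,fy=6,interpolation=cv2.INTER_CUBIC);cv2.imwrite('pics/s11.png',a)
a=cv2.resize(cv2.cvtColor(d['frame'][160:260,240:380],cv2.COLOR_RGB2BGR),None,fx=5,fy=5,interpolation=cv2.INTER_CUBIC);cv2.imwrite('pics/t11c.png',a)
T,C,Rc=pickle.load(open('g.pkl','rb'));Rn=toolR()
s8=pickle.load(open('s8.pkl','rb'));R0=Ro.from_euler('xyz',s8['orientation'],degrees=True)
for h in (.012,.004,0):
    P,Rr=plan(T,R0,C,Rc,h,-.001); print(h,((P-s['position'])*100).round(2),(Rr*R0*Rn.inv()).as_rotvec().round(4))
```

```text
{'clock': np.float64(14.15), 'position': array([ 0.6126, -0.0229,  0.0936]), 'orientation': array([179.9474, -19.999 ,  10.4262]), 'force': array([ 0.3425, -0.9586, -0.7164]), 'grip_width': np.float64(0.4828)}
0.012 [-0.08 -0.05 -0.06] [-0.0002  0.0006 -0.0007]
0.004 [-0.53 -0.13 -0.72] [-0.0002  0.0006 -0.0007]
0 [-0.76 -0.17 -1.05] [-0.0002  0.0006 -0.0007]
```

View pics/s11.png

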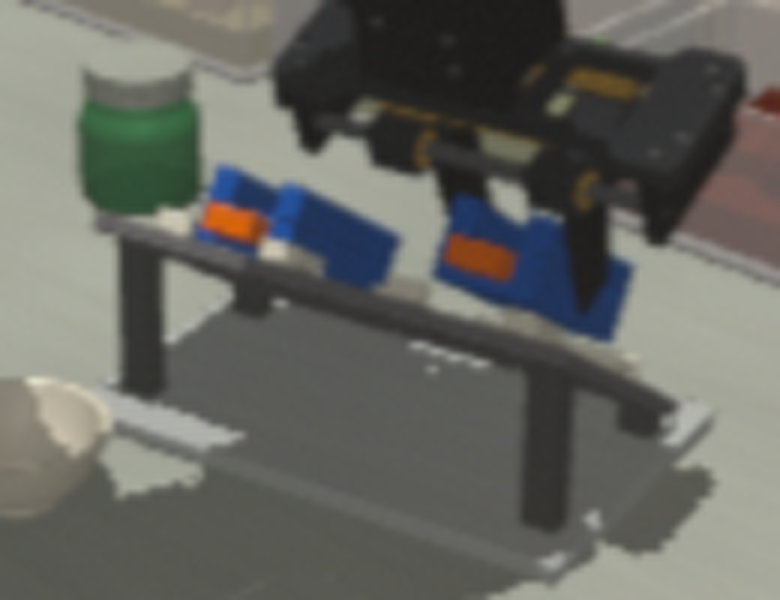

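View pics/t11c.png

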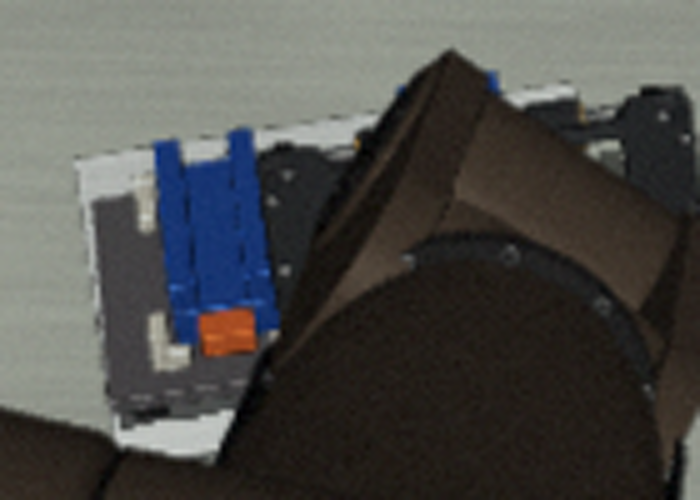

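Run:
```python
from h import *
e=bot.grab_frame('side')
hsv=cv2.cvtColor(e['frame'],cv2.COLOR_RGB2HSV);m=cv2.inRange(hsv,(5,170,80),(20,255,255));m[:190]=0;m[290:]=0;m[:,:290]=0;m[:,400:]=0
N,l,st,ce=cv2.connectedComponentsWithStats(m)
for i in range(1,N):
    if st[i,4]>10: print(st[i],ce[i])
def tabface(o,x,y,h): # visible tip face + top face
    f=lambda a,b,c:o+PX*(x+a)+SY*(y+b)+PN*(h+c)
    P=[f(.066,.012,.006),f(.066,-.012,.006),f(.066,-.012,.018),f(.066,.012,.018),f(.052,-.012,.018),f(.052,.012,.018)]
    return proj(e,P).astype(np.float32)
def cen(o,x,y,h):
    hull=cv2.convexHull(tabface(o,x,y,h));M=cv2.moments(hull);return np.array([M['m10']/M['m00'],M['m01']/M['m00']]),cv2.boundingRect(hull)
print('L x=-1',cen(pocket('L'),-.001,0,0));print('L x=-4',cen(pocket('L'),-.004,0,0))
print('R',cen(pocket('R'),-.001,0,.0125));print('R y+2',cen(pocket('R'),-.001,.002,.0125));print('R h+2',cen(pocket('R'),-.001,0,.0145))
```

```text
[304 234  10   6  39] [308.48717949 236.71794872]
[345 240  10   6  43] [349.44186047 242.34883721]
L x=-1 (array([307.05855377, 236.17812543]), (301, 232, 13, 8))
L x=-4 (array([307.60974884, 236.42657099]), (302, 232, 13, 8))
R (array([347.9781915 , 242.50768604]), (342, 238, 13, 9))
R y+2 (array([348.70608626, 242.71159261]), (342, 239, 14, 8))
R h+2 (array([348.23313916, 241.71521601]), (342, 238, 13, 8))
```

The tab residuals of the seated and held cradles agree within 0.7 px, so the held one is in line. I'll lower it slowly.

Emit:
apply_moves(
  motion=[
    [[-0.25, -0.07, -0.35, 0, 0, 0, 4], [-0.45, -0.11, -0.6, 0, 0, 0, 4], [-0.58, -0.14, -0.8, 0, 0, 0, 4], [-0.65, -0.15, -0.9, 0, 0, 0, 4], [-0.7, -0.16, -0.97, 0, 0, 0, 4], [-0.7, -0.16, -0.97, 0, 0, 0, 4]],
  ],
)

```text
clock: 14.8
position: [0.6054, -0.0245, 0.0837]
orientation: [180.0, -20.0, 10.4]
force: [0.1, 0.2, -1.5]
grip_width: 0.482
```

Run:
```python
from h import *
import pickle
s=bot.state();print({k:np.round(s[k],4) for k in ('clock','position','orientation','force','ft_torque','grip_width')})
d=grab('wrist','w12.png')
e=grab('side'); 
a=cv2.resize(cv2.cvtColor(e['frame'][200:300,270:400],cv2.COLOR_RGB2BGR),None,fx=6,fy=6,interpolation=cv2.INTER_CUBIC);cv2.imwrite('pics/s12.png',a)
T,C,Rc=pickle.load(open('g.pkl','rb'));Rn=toolR()
s8=pickle.load(open('s8.pkl','rb'));R0=Ro.from_euler('xyz',s8['orientation'],degrees=True)
for h in (.004,0):
    P,Rr=plan(T,R0,C,Rc,h,-.001); print(h,((P-s['position'])*100).round(2),((P-s['position'])@np.c_[PX,SY,PN]*1000).round(1))
```

```text
{'clock': np.float64(14.8), 'position': array([ 0.6054, -0.0245,  0.0837]), 'orientation': array([179.9533, -19.9853,  10.4267]), 'force': array([ 0.109 ,  0.2485, -1.4597]), 'ft_torque': array([-0.0642,  0.3744, -0.017 ]), 'grip_width': np.float64(0.4818)}
0.004 [0.18 0.02 0.27] [0.  0.1 3.3]
0 [-0.04 -0.02 -0.06] [ 0.   0.1 -0.7]
```

View pics/s12.png

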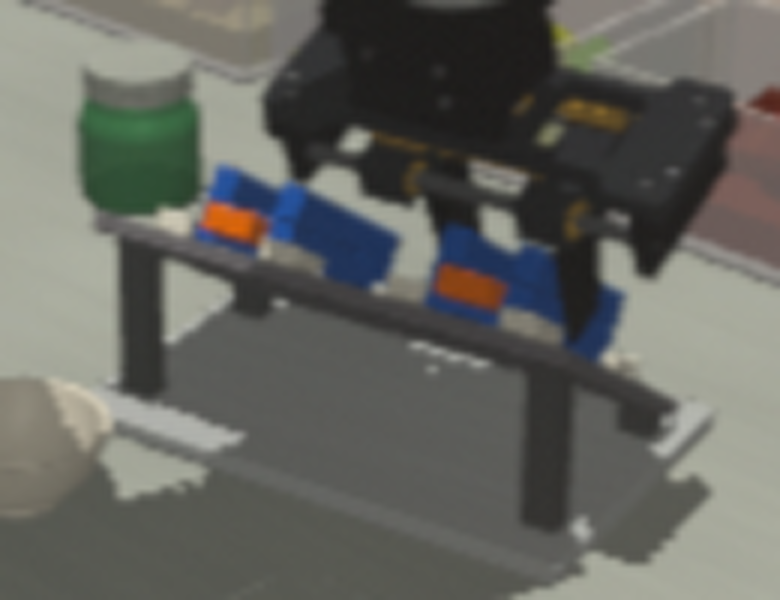

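View pics/w12.png

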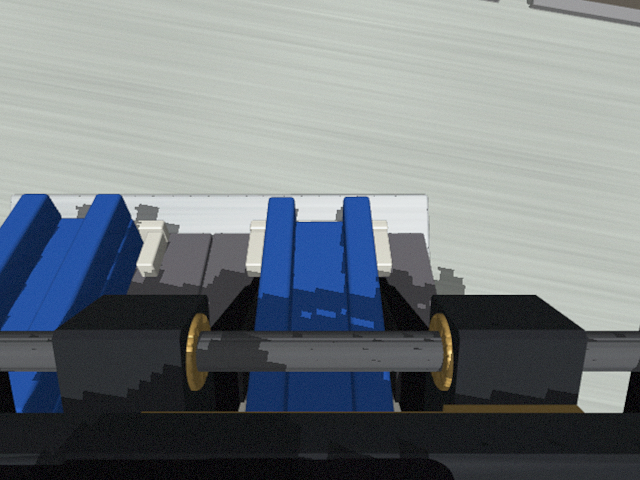

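It is centred between the guides (247 and 392 around u≈320) with no contact yet. I'll lower it by millimetres.

Emit:
apply_moves(
  motion=[
    [[-0.04, -0.01, -0.06, 0, 0, 0, 4], [-0.07, -0.01, -0.1, 0, 0, 0, 4], [-0.09, -0.02, -0.13, 0, 0, 0, 4], [-0.09, -0.02, -0.13, 0, 0, 0, 4]],
  ],
)

```text
clock: 15.23
position: [0.6049, -0.0246, 0.0829]
orientation: [179.9, -20.0, 10.4]
force: [0.7, 0.7, 2.4]
grip_width: 0.478
```

Run:
```python
from h import *
s=bot.state();print({k:np.round(s[k],4) for k in ('clock','position','orientation','force','ft_torque','grip_width')})
```

```text
{'clock': np.float64(15.2333), 'position': array([ 0.6049, -0.0246,  0.0829]), 'orientation': array([179.9363, -20.0482,  10.4268]), 'force': array([0.7217, 0.7444, 2.4252]), 'ft_torque': array([ 0.1197,  0.2656, -0.0076]), 'grip_width': np.float64(0.478)}
```

Light contact, about a 4 N rise. I'll press a further 0.5 mm, release, and retreat along the tool axis.

Emit:
apply_moves(
  motion=[
    [[-0.03, 0, -0.04, 0, 0, 0, 4], [-0.03, 0, -0.04, 0, 0, 0, 4], [-0.03, 0, -0.04, 0, 0, 0, 5.2], [-0.03, 0, -0.04, 0, 0, 0, 6], [-0.03, 0, -0.04, 0, 0, 0, 7], [-0.03, 0, -0.04, 0, 0, 0, 7], [-0.03, 0, -0.04, 0, 0, 0, 7], [-0.03, 0, -0.04, 0, 0, 0, 7], [-0.4, -0.06, 0.9, 0, 0, 0, 7], [-1.05, -0.18, 2.8, 0, 0, 0, 7], [-2, -0.37, 5.6, 0, 0, 0, 7], [-3.3, -0.6, 9.2, 0, 0, 0, 7], [-4.7, -0.85, 13, 0, 0, 0, 7], [-5.5, -1, 15.5, 0, 0, 0, 7], [-5.5, -1, 15.5, 0, 0, 0, 7]],
  ],
)

```text
clock: 16.48
position: [0.5496, -0.0352, 0.2435]
orientation: [179.7, -20.4, 10.5]
force: [1.3, 0.7, -0.2]
grip_width: 0.738
```

Run:
```python
from h import *
import pickle
s=bot.state();print({k:np.round(s[k],4) for k in ('clock','position','orientation','force','grip_width')})
d=grab('wrist','w13.png')
e=grab('side'); 
a=cv2.resize(cv2.cvtColor(e['frame'][200:300,270:400],cv2.COLOR_RGB2BGR),None,fx=6,fy=6,interpolation=cv2.INTER_CUBIC);cv2.imwrite('pics/s13.png',a)
```

```text
{'clock': np.float64(16.4833), 'position': array([ 0.5496, -0.0352,  0.2435]), 'orientation': array([179.7125, -20.409 ,  10.4776]), 'force': array([ 1.329 ,  0.7099, -0.176 ]), 'grip_width': np.float64(0.7376)}
```

View pics/s13.png

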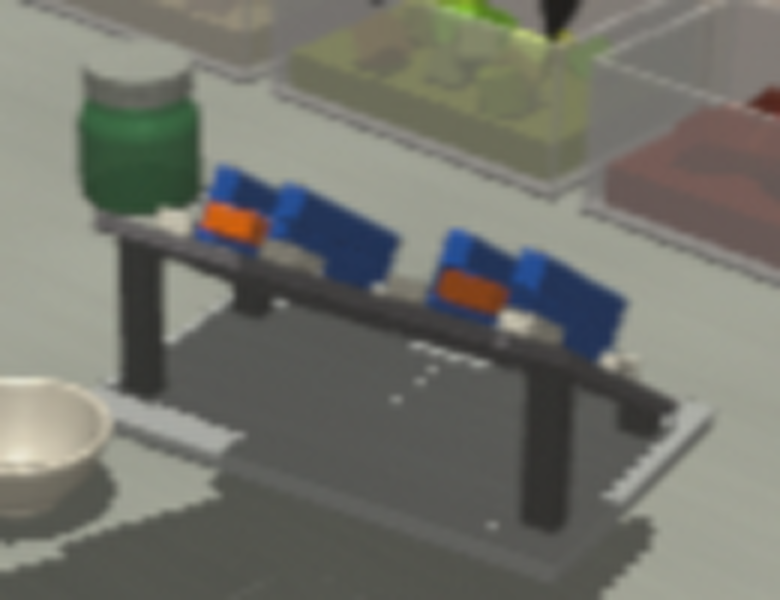

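View pics/w13.png

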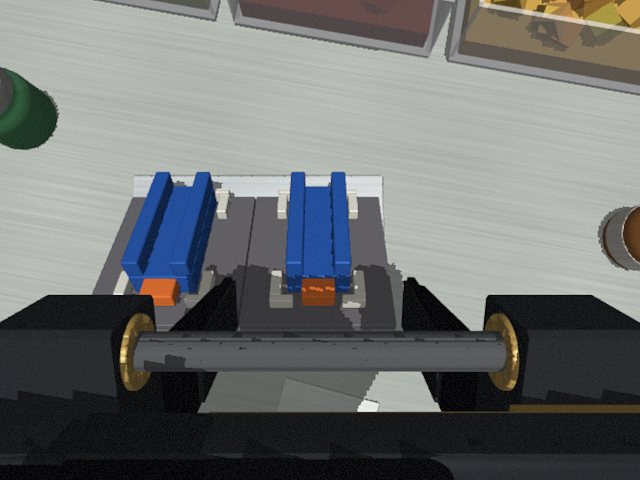

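Both look seated. I'll move the arm clear and check from the top and side.

Emit:
apply_moves(
  motion=[
    [[-1, 0, 2.5, 0, 0, 0, 7], [-2, 2, 6, 0, 0, 0, 7], [-4, 5, 8, 0, 0, 0, 7], [-6, 8.5, 8, 0, 0, 0, 7], [-8, 12, 8, 0, 0, 0, 7], [-10, 15, 8, 0, 0, 0, 7], [-12, 18.5, 8, 0, 0, 0, 7], [-13, 22, 8, 0, 0, 0, 7], [-14, 25.5, 8, 0, 0, 0, 7], [-15, 29, 8, 0, 0, 0, 7], [-15, 32.5, 8, 0, 0, 0, 7], [-15, 36, 8, 0, 0, 0, 7], [-15, 39, 8, 0, 0, 0, 7], [-15, 41, 8, 0, 0, 0, 7], [-15, 41, 8, 0, 0, 0, 7], [-15, 41, 8, 0, 0, 0, 7]],
  ],
)

```text
clock: 17.92
position: [0.3991, 0.376, 0.3157]
orientation: [179.8, -19.8, 10.6]
force: [-0.1, -0.6, -0.1]
grip_width: 0.734
```

Run:
```python
from h import *
import pickle
s=bot.state();print({k:np.round(s[k],4) for k in ('clock','position','force','grip_width')})
d=grab('top','t14.png'); e=grab('side','s14.png')
a=cv2.resize(cv2.cvtColor(d['frame'][160:260,240:380],cv2.COLOR_RGB2BGR),None,fx=5.6,fy=5.6,interpolation=cv2.INTER_CUBIC);cv2.imwrite('pics/t14c.png',a)
k=5.6
for nm in 'LR':
  for dx in (-.004,0):
    o=pocket(nm)+PX*dx
    P=[o+PX*i+SY*j+PN*.036 for i,j in((.05,-.023),(.05,.023),(-.05,.023),(-.05,-.023))]
    print(nm,dx,'top-face corners',proj(d,P).round(1).tolist(),'crop',((proj(d,P)-[240,160]+.5)*k).round(0).tolist())
```

```text
{'clock': np.float64(17.9167), 'position': array([0.3991, 0.376 , 0.3157]), 'force': array([-0.0631, -0.5948, -0.1114]), 'grip_width': np.float64(0.734)}
L -0.004 top-face corners [[273.0, 217.1], [293.9, 213.9], [289.7, 184.6], [269.8, 187.6]] crop [[187.0, 323.0], [305.0, 305.0], [281.0, 141.0], [170.0, 158.0]]
L 0 top-face corners [[273.1, 218.4], [294.1, 215.2], [289.9, 185.7], [270.0, 188.8]] crop [[188.0, 330.0], [306.0, 312.0], [282.0, 147.0], [171.0, 164.0]]
R -0.004 top-face corners [[324.8, 209.2], [345.7, 206.0], [338.9, 177.1], [319.1, 180.2]] crop [[478.0, 278.0], [595.0, 261.0], [557.0, 99.0], [446.0, 116.0]]
R 0 top-face corners [[325.0, 210.5], [346.0, 207.3], [339.2, 178.2], [319.3, 181.3]] crop [[479.0, 285.0], [596.0, 267.0], [558.0, 105.0], [447.0, 122.0]]
```

View pics/t14c.png

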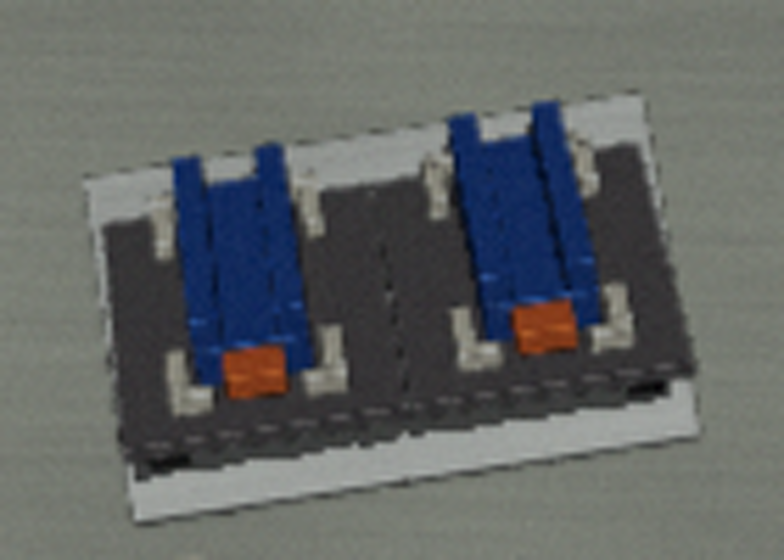

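View pics/t14.png

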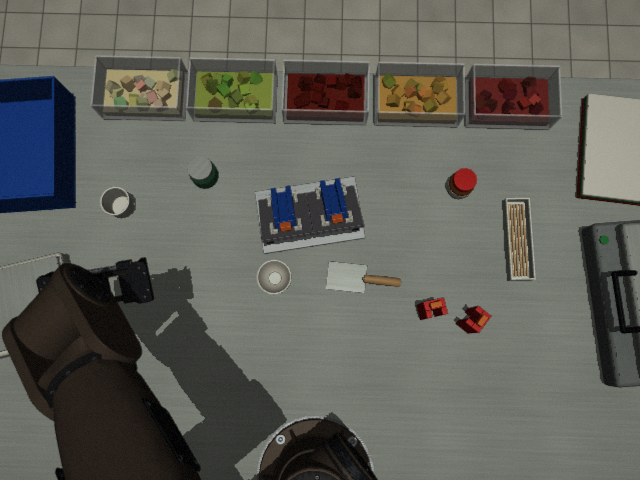

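View pics/s14.png

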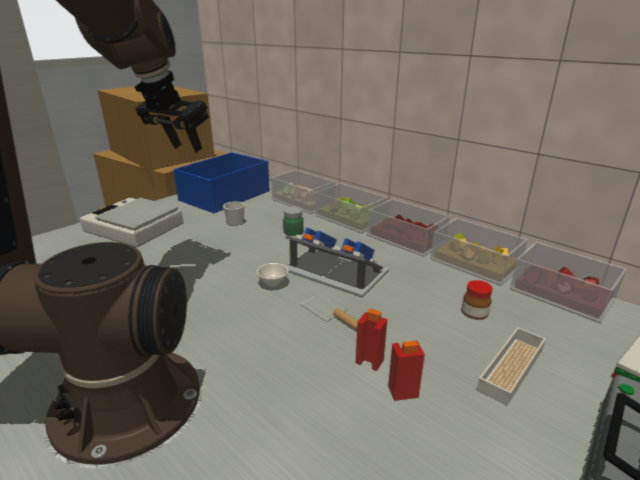

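The top-face corners of both cradles match the fully seated projection to about 1 px. Tabs are in their notches, and the bystanders and red look-alikes are where they started. Handing in.

```bash
python3 -c "
from plant import bot
print(bot.sign_off())"
```

```text
the job is handed in; nothing more can be done
None
```

Both blue cradles are in the stand and released: the flat one in the left pocket, the upright one in the right. Both lie channel up with the tab up the slope. I handed the job in at about 18 s on the robot's clock.

- **Seating:** in the last top view, the top-face corners of both cradles match the fully seated projection to about 1 px (roughly 2 mm). Each block lies between its lip, guides and stops, with the tab in its notch.
- **Other objects:** in the last top and side views, the bystanders and the two red look-alikes look unmoved against the first pictures.
- **Force and clearance:** in every reading I took, the wrist force stayed under about 7 N. The arm ended well clear of the stand.
- **Disagreement:** the top and wrist cameras differed by about 4 mm on the flat cradle's position. I went mostly with the wrist camera, and the grip confirmed it. No check failed.

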